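# Close the analyser cover softly with one finger

### The arm

A 6-joint arm with a two-finger parallel gripper is mounted at the origin on the work surface. World frame = base frame: x ahead of the robot, y to its left, z up, the work surface at z = 0. Lengths are in m, angles in rad, forces in N, time in s.
With the tool pointing down it reaches from about 0.4 to 0.825 m from the base axis. Payload 7 kg.
Tool frame: the origin (TCP) lies on the centre line of the jaws, within the pads' length; the fingertips stand 11 mm ahead of it and the grasp point (between the pads) lies 8 mm behind it; x points along the fingers, y is the direction in which the jaws open and shut, and the axes are right-handed (so a half turn about x gives the same grasp; the last joint's range is limited). The gripper opens to 85 mm and grips with 20 to 120 N. Pads are 22 mm wide; open, the fingers measure 114 mm over their backs; the gripper's body (76 mm by 85 mm) begins 54 mm behind the grasp point. The pads swing forward as they close: fully open they stand 13 mm farther back than shut.
Start: joints at [-1.009, 0.359, 0.012, 0, -1.224, -0.288], TCP at [0.182, -0.65, 0.242] pointing down, gripper open.
Joint ranges: [-3.07, 3.07], [-1.43, 2.12], [-1.02, 1.25], [-3.03, 1.67], [-3.05, -0], [-3.03, 3.03]. Speed limits (rad/s): [2.39, 2.39, 3.01, 3.14, 3.14, 3.14].

### API

Orientations are given as a unit quaternion [x, y, z, w].
In Python, from bench import observe, imaging, ctrl gives the robot as it stands.
- The arm moves only by the shell command python3 -m inch 'ROWS'. ROWS is JSON, a list of rows, each a list of 7 numbers: the shift along the tool's x, y, z in cm, then the turn, a rotation vector about the tool's x, y, z in degrees, then the gripper command: -1 is fully open, 1 is shut, values between are in proportion. In form: [[tx, ty, tz, rx, ry, rz, jaw], ...]. A call has 1 to 5 rows; each row shifts and turns the pose as measured when the row begins, along the tool's axes as they then stand; what a row does not reach is not made up. A row lasts 1/10 s, in which the tool goes at most 50 mm and 8.59 degrees, less where a joint would pass 70% of its speed; a pose out of reach is approached as far as the arm can. A call with a gripper value outside its range is refused whole. The fingers move at their own pace and stop on an object; the grip force is fixed at half the most. Time passes only in rows, so rows that do not move let the fingers close. It gives the time, the measured TCP pose, the force and the opening at its end, in the units of the state.
- observe(): the state, without advancing time (a new reading comes with each control period).
- imaging.capture(name): name is "side" or "top"; returns (picture, depth): 384x512x3 uint8, blue, green, red; 384x512 float32, m along the optical axis (not along the pixel's ray), 0 where there is no reading.
- imaging.camera_info(name): a dict with "vfov" (degrees; the focal length in pixels is half the picture's height over the tangent of half this angle, whatever the lens; pixels are square), "cx", "cy" (the principal point, pixels), "D" ([k1, k2, p1, p2, k3] as OpenCV has them; the pictures are not rectified), "xyz" and "orientation" of the camera in the world. Camera axes: x right, y down, z forward; pixel columns grow to the right and rows downward; lengths in m; the calibration is good to about 2 mm. A picture is of the moment at which its call begins. camera_info takes no time and is no camera call.
- ctrl.hand_in(): hands the job in, once; it reports no verdict.
The state is a dict: "t": time; "q": joint angles; "qvel": joint speeds; "effort": joint torques, N m; "ee_pos": TCP position; "orientation": TCP orientation; "ft_force": force on the tool from outside, world axes, zero at the start; "wrist_torque": the same for the moment, N m; "finger_gap": finger opening in m.
Only numpy, scipy, OpenCV 4.12 (cv2) and the standard library are available. Lean on these libraries where they do the work, as an engineer would, in place of code of your own. Each camera call takes 0.05 s, during which the arm holds its last target. There are 200 camera calls.

### The job

Close the blood analyser's cover softly: with a finger, tip the open cover forward off its rest, catch it from below on the finger as it comes down, and lower it slowly until it lies fully shut, without letting it drop or bump. Do not grip the cover or lift or move anything else on the worktop, then take the hand clear.

Things in the scene. Friction and masses are not known exactly. Their poses are not given: they have to be found in the camera images.
- analyser: Pale blue bench-top blood analyser, fixed, 245 mm deep, 200 mm wide. Origin on the worktop; x axis level, from its front to its rear (the front faces the robot's right); z up. Front face at x = -85 mm, rear face at +160 mm. Deck round the open test chamber 100 mm above the worktop; from x = +65 mm, behind the hinge, a housing rises to 140 mm.
- cover (a joint): Angle of the analyser's white hinged cover (rad): 0 = shut on the deck, 1.57 = upright; starts leaning back on its end stop at 1.80. 0.24 to 0.375 kg. Damped hinge (0.33 N m s/rad), no spring, hardly any friction: once forward of upright it falls shut by itself, slowly at first (3 to 4 s from 1.4 to 0.6) and at last at 0.5 to 0.85 rad/s, too hard a landing.
- cover_hinge (a point): Middle of the cover's hinge line, on the cover's underside, 100 mm above the worktop, at x = +30 mm, y = 0 of the analyser; the line runs along the analyser's y axis. The cover is a flat rigid plate, 150 mm from hinge to free edge, 130 mm wide, 10 mm thick. Site axes turn with it: x from free edge to hinge, z out of its outer (upper when shut) side.
- cover_edge (a point): Middle of the cover's free edge, on its underside (inner side), 150 mm from the hinge. Shut, it is 100 mm above the worktop and overhangs the analyser's front face by 35 mm, with nothing below the overhang down to the worktop. Axes as for the hinge point.
- tube_rack: White sample-tube rack with capped tubes, 160 x 60 mm, 83 mm high, beside the analyser; to be left alone. Origin at the centre of its underside.
- jar: White round jar, 48 mm across, 65 mm high; to be left alone. Origin at the centre of its underside.
- dropper: Small amber bottle, 32 mm across, 75 mm high, near the analyser; to be left alone. Origin at the centre of its underside.
- beaker: Clear open cup, 60 mm across, 70 mm high, near the analyser; to be left alone. Origin at the centre of its underside.
- slide_box: Grey slide box, 85 x 60 x 32 mm; to be left alone. Origin at the centre of its underside.
- glove_box: Cardboard glove box, 120 x 230 x 75 mm; to be left alone. Origin at the centre of its underside.
- pen_cup: Steel cup, 76 mm across, 95 mm high; to be left alone. Origin at the centre of its underside.
- test_disc: Grey test disc with a hub, 60 mm across, 20 mm high, loose in the test chamber; to be left alone. Origin at the centre of its underside.

How it is judged:
By the outcome, as a careful person would: the job done as asked, in the order asked, and still so for the second after the job is handed in, with the robot touching nothing.
It also fails if it takes over 56 s, if anything falls off the work surface, if the arm or the gripper's body presses on something with over 40 N, if the wrist force passes 120 N, or if a joint passes its speed limit or range.

## Working session

There is one attempt and no reset: what is moved stays moved. The work goes in short steps, Python scripts to look and compute and a shell command to move; the robot and the scene stay as the last step left them, time stands still between calls to the robot, and variables do not carry over. Pictures are saved under pics/ and viewed, about 8 in all and at most 12, crops included, and the job is handed in when it is done.

```bash
ls; mkdir -p pics; python3 - <<'E'
from bench import observe, imaging, ctrl
import cv2,numpy as np
print(observe())
for n in("side","top"):
    p,d=imaging.capture(n); cv2.imwrite(f"pics/{n}0.png",p); np.save(f"pics/{n}0.npy",d)
    print(imaging.camera_info(n))
E
```

```text
pics
{'t': 0.0, 'q': array([-1.00889508e+00,  3.59372155e-01,  1.11069086e-02, -3.14057803e-04,
       -1.22409162e+00, -2.88108254e-01]), 'qvel': array([-0.00087327,  0.00012284, -0.00037239,  0.00019742,  0.00059633,
        0.00012706]), 'effort': array([ 1.01086811e-03, -5.83316660e+01,  2.93424994e+01,  6.93635926e+00,
       -5.79789383e-03, -9.92811273e-07]), 'ee_pos': array([ 0.18237063, -0.64944729,  0.2414006 ]), 'orientation': array([-0.09591519,  0.70062862,  0.09700658,  0.70036386]), 'ft_force': array([ 0.02365003, -0.26625002, -0.17878726]), 'wrist_torque': array([-0.03953503, -0.06797276, -0.02505212]), 'finger_gap': 0.08585267019497311}
{'vfov': 49.152210450748214, 'cx': 257.7831509556898, 'cy': 187.9021502613359, 'D': array([-0.02708057,  0.        ,  0.        ,  0.        ,  0.        ]), 'xyz': array([-0.25390551, -0.77467918,  0.72792336]), 'orientation': array([ 0.79363522, -0.32567676,  0.1966301 , -0.47477826])}
{'vfov': 48.26833269632016, 'cx': 248.03139914975802, 'cy': 190.24912880342382, 'D': array([-0.08468404,  0.        ,  0.        ,  0.        ,  0.        ]), 'xyz': array([0.27332558, 0.05125706, 1.35813408]), 'orientation': array([-0.65791131,  0.74580414, -0.07690133,  0.07081721])}
```

View pics/side0.png

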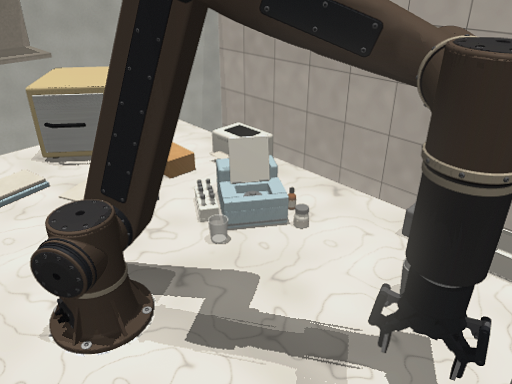

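View pics/top0.png

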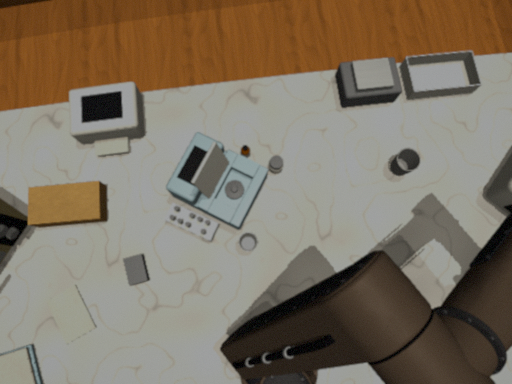

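Side view: the analyser is at about (253,200), with the white cover standing at (250,160). Top view: the analyser is at (217,180), front to the lower right. The rack is at (192,220), beaker (248,241), dropper (245,150) and jar (276,163).

```bash
cat > h.py <<'E'
from bench import observe, imaging, ctrl
import cv2,numpy as np
from scipy.spatial.transform import Rotation as R
def world(name,uv,depth):
    c=imaging.camera_info(name); f=192/np.tan(np.radians(c['vfov']/2))
    K=np.array([[f,0,c['cx']],[0,f,c['cy']],[0,0,1]])
    n=cv2.undistortPoints(np.asarray(uv,float).reshape(-1,1,2),K,c['D'])[:,0]
    return c['xyz']+R.from_quat(c['orientation']).apply(np.c_[n,np.ones(len(n))]*np.asarray(depth).reshape(-1,1))
def cloud(name,d):
    v,u=np.mgrid[:384,:512]; return world(name,np.c_[u.ravel(),v.ravel()],d.ravel()).reshape(384,512,3)
E
python3 - <<'E'
from h import *
P={}
for n in("side","top"):
    im=cv2.imread(f"pics/{n}0.png"); d=np.load(f"pics/{n}0.npy"); W=cloud(n,d); P[n]=(im,W)
im,W=P["top"]
for u,v in [(217,180),(235,190),(245,150),(276,163),(248,241),(192,220),(120,260)]: print((u,v),W[v,u].round(3))
hsv=cv2.cvtColor(im,cv2.COLOR_BGR2HSV)
m=((hsv[...,0]>88)&(hsv[...,0]<112)&(hsv[...,1]>35)&(hsv[...,2]>60)); roi=np.zeros_like(m); roi[125:235,160:275]=1
m&=roi.astype(bool)
for lo,hi in((.085,.115),(.125,.155)):
    mm=m&(W[...,2]>lo)&(W[...,2]<hi); p=W[mm]; print(lo,len(p),np.median(p[:,2]))
    r=cv2.minAreaRect(p[:,:2].astype(np.float32)); print(r, cv2.boxPoints(r).round(3).tolist())
# cover: white, high
for n in P:
    im,W=P[n]; m=(W[...,2]>.15)&(W[...,2]<.27)&(W[...,0]>.35)&(W[...,0]<.75)&(abs(W[...,1]-.1)<.2)
    p=W[m]; print(n,len(p)); 
    if len(p)>20:
        c=p.mean(0); s,v=np.linalg.svd(p-c)[1:]; print(c.round(3),s.round(3),v.round(3), p.min(0).round(3),p.max(0).round(3))
a=cv2.resize(P["side"][0][110:250,180:330],None,fx=4,fy=4,interpolation=2);cv2.imwrite("pics/s_crop.png",a)
E
```

```text
(217, 180) [0.576 0.111 0.125]
(235, 190) [0.547 0.062 0.091]
(245, 150) [0.677 0.016 0.064]
(276, 163) [ 0.621 -0.074  0.069]
(248, 241) [ 0.398  0.042 -0.003]
(192, 220) [0.48  0.207 0.041]
(120, 260) [ 0.387  0.452 -0.   ]
0.085 32 0.09419906291806712
((0.5576128363609314, 0.11061660945415497), (0.2168702930212021, 0.1560458242893219), 55.952415466308594) [[0.4320000112056732, 0.06400000303983688], [0.5619999766349792, -0.023000000044703484], [0.6830000281333923, 0.15700000524520874], [0.5540000200271606, 0.24400000274181366]]
0.125 52 0.13219406907658027
((0.6179460883140564, 0.16942481696605682), (0.08366556465625763, 0.1902928203344345), 54.4603157043457) [[0.515999972820282, 0.19099999964237213], [0.6710000038146973, 0.07999999821186066], [0.7200000286102295, 0.14800000190734863], [0.5649999976158142, 0.2590000033378601]]
side 1248
[0.596 0.125 0.199] [1.325 1.022 0.095] [[-0.826  0.563  0.014]
 [ 0.139  0.179  0.974]
 [-0.546 -0.807  0.226]] [0.537 0.079 0.15 ] [0.656 0.175 0.248]
top 816
[0.593 0.127 0.207] [1.073 0.892 0.058] [[-0.832  0.553 -0.03 ]
 [ 0.119  0.231  0.966]
 [-0.541 -0.8    0.258]] [0.535 0.081 0.15 ] [0.655 0.173 0.25 ]
```

View pics/s_crop.png

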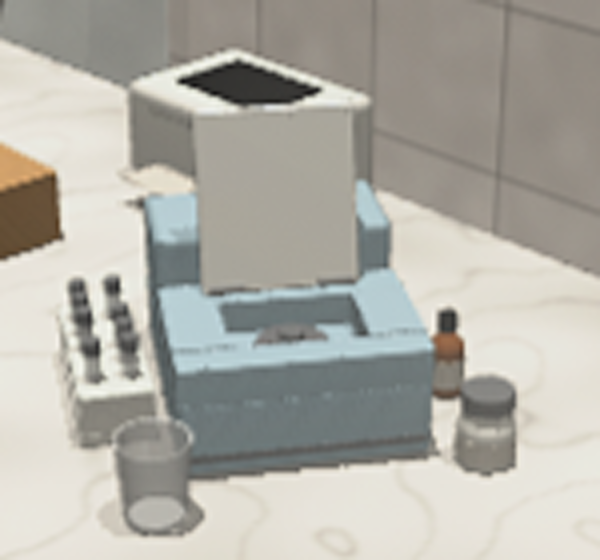

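Crop: the cover leans back with its inner side to the front. Beaker, jar and dropper flank the front, and the front strip is free. The cover plane tilt is 0.228 rad past upright, which matches 1.80. The hinge comes out at about (0.581, 0.106, 0.100), with the rearward azimuth at 56°. Next is a helper that expresses targets in tool moves.

```bash
cat >> h.py <<'E'
H=np.array([.581,.106,.100]); az=np.radians(56)
XA=np.array([np.cos(az),np.sin(az),0]); YA=np.array([-np.sin(az),np.cos(az),0]); ZA=np.array([0,0,1.])
def rot(p,yaw=0,s=1):   # pitch below horizontal, yaw of tool about z from x_an (deg)
    p=np.radians(p); r=R.from_euler('z',yaw,degrees=True)
    x=np.cos(p)*r.apply(XA)-np.sin(p)*ZA; y=s*r.apply(YA); return R.from_matrix(np.c_[x,y,np.cross(x,y)])
def tipA(o):   # fingertip in hinge frame (mm) 
    q=R.from_quat(o['orientation']); t=o['ee_pos']+q.apply([.011,0,0])-H
    return (np.array([t@XA,t@YA,t[2]])*1000).round(1)
def go(tip,p,yaw=0,s=1):  # tip in hinge frame, mm
    o=observe(); q=R.from_quat(o['orientation']); T=rot(p,yaw,s)
    w=H+np.array([XA,YA,ZA]).T@(np.array(tip)/1000)-T.apply([.011,0,0])
    print('tcp target',w.round(3),'shift cm',(q.inv().apply(w-o['ee_pos'])*100).round(2),'turn deg',np.degrees((q.inv()*T).as_rotvec()).round(1))
def st():
    o=observe(); q=R.from_quat(o['orientation']); print('t',round(o['t'],2),'tip',tipA(o),'x',q.apply([1,0,0]).round(2),'y',q.apply([0,1,0]).round(2),'q',o['q'].round(2),'F',o['ft_force'].round(1),'gap',round(o['finger_gap'],3))
E
python3 - <<'E'
from h import *
st()
for s in(1,-1): go([-150,-15,200],90,0,s); go([-150,-15,200],20,0,s)
E
```

```text
t 0.1 tip [-849.2  -92.   130.4] x [-0.  0. -1.] y [-0.27  0.96  0.  ] q [-1.01  0.36  0.01 -0.   -1.22 -0.29] F [ 0.5 -0.4  0.7] gap 0.085
tcp target [ 0.51  -0.027  0.311] shift cm [-6.89 51.12 48.33] turn deg [-40.3   0.   -0.1]
tcp target [ 0.504 -0.035  0.304] shift cm [-6.17 50.45 47.54] turn deg [-35.1 -66.9  24.5]
tcp target [ 0.51  -0.027  0.311] shift cm [-6.89 51.12 48.33] turn deg [ 1.397e+02 -1.000e-01 -0.000e+00]
tcp target [ 0.504 -0.035  0.304] shift cm [-6.17 50.45 47.54] turn deg [118.   30.2  82.6]
```

```bash
python3 -m inch '[[-2,1.5,3.5,-4,0,0,1],[-2,2,3.5,-4,0,0,1],[-2,3,3.5,-4,0,0,1],[-1,3.5,3.5,-4,0,0,1],[0,3.5,3.5,-4,0,0,1]]' ; python3 -m inch '[[0,3.5,3.5,-4,0,0,1],[0,3.5,3.5,-4,0,0,1],[0,3.5,3.5,-4,0,0,1],[0,3.5,3.5,-4,0,0,1],[0,3.5,3.5,-4,0,0,1]]'; python3 - <<'E'
from h import *
st()
go([-150,-15,200],90); go([-150,-15,200],20)
E
```

```text
t: 0.6
ee_pos: [0.2844, -0.4571, 0.3077]
orientation: [-0.214, 0.674, 0.222, 0.671]
ft_force: [1.8, 0.1, 0.1]
finger_gap: 0.0121
t: 1.1
ee_pos: [0.287, -0.2083, 0.3084]
orientation: [-0.331, 0.623, 0.341, 0.622]
ft_force: [1.2, 2.2, 0.5]
finger_gap: 0.0
t 1.1 tip [-424.9   68.1  197.4] x [-0.01  0.01 -1.  ] y [-0.84  0.55  0.01] q [-0.07 -0.24 -0.48 -0.01 -1.34 -0.51] F [1.2 2.2 0.5] gap 0.0
tcp target [ 0.51  -0.027  0.311] shift cm [-0.24 -8.63 27.39] turn deg [ 0.7  0.3 -0.8]
tcp target [ 0.504 -0.035  0.304] shift cm [ 0.48 -8.62 26.36] turn deg [  0.1 -69.7  -1.1]
```

```bash
python3 -m inch '[[0,-1.5,4.5,0,0,0,1],[0,-1.5,4.5,0,0,0,1],[0,-1.5,4.5,0,0,0,1],[0,-1.5,4.5,0,0,0,1],[0,-1.5,4.5,0,0,0,1]]' ; python3 -m inch '[[0,0,0,0,-8.5,0,1],[0,0,0,0,-8.5,0,1],[0,0,0,0,-8.5,0,1],[0,0,0,0,-8.5,0,1],[0,0,0,0,-8.5,0,1]]'; python3 - <<'E'
from h import *
st()
go([-150,-15,150],20);go([-150,-15,150],90)
E
```

```text
t: 1.6
ee_pos: [0.4712, -0.0514, 0.3143]
orientation: [-0.334, 0.617, 0.341, 0.625]
ft_force: [1.3, -1.7, 0.0]
finger_gap: 0.0
t: 2.1
ee_pos: [0.4795, -0.0388, 0.312]
orientation: [-0.192, 0.343, 0.448, 0.803]
ft_force: [-0.7, -0.1, -2.2]
finger_gap: 0.0004
t 2.1 tip [-169.2    3.4  204. ] x [ 0.36  0.59 -0.72] y [-0.85  0.52 -0.  ] q [-0.31 -0.03 -0.24 -0.78 -1.25 -0.03] F [-0.7 -0.1 -2.2] gap 0.0
tcp target [ 0.504 -0.035  0.254] shift cm [ 5.29 -1.88 -2.89] turn deg [  1.3 -26.2  -2. ]
tcp target [ 0.51  -0.027  0.261] shift cm [ 5.48 -1.92 -1.64] turn deg [ 2.3 43.7 -0.9]
```

```bash
python3 -m inch '[[0.5,-0.4,-0.5,0,-7,0,1],[1,-0.4,-1,0,-7,0,1],[1,-0.4,-1,0,-7,0,1],[1,-0.4,-2,0,-5,0,1],[1,0,-3,0,0,0,1]]' ; python3 - <<'E'
from h import *
st()
go([-170,-15,0],20)
E
```

```text
t: 2.6
ee_pos: [0.5001, -0.0493, 0.2276]
orientation: [-0.087, 0.137, 0.474, 0.865]
ft_force: [0.3, -0.1, -1.1]
finger_gap: -0.0001
t 2.6 tip [-163.6  -19.5  124. ] x [ 0.51  0.8  -0.32] y [-0.84  0.54 -0.02] q [-0.69  0.33 -0.31 -1.24 -1.46  0.67] F [ 0.3 -0.1 -1.1] gap -0.0
tcp target [ 0.493 -0.052  0.104] shift cm [  3.37   0.74 -11.92] turn deg [ 1.6  1.3 -1.1]
```

```bash
python3 -m inch '[[0.7,0,-2.4,0,0,0,1],[0.7,0,-2.4,0,0,0,1],[0.7,0,-2.4,0,0,0,1],[0.7,0.2,-2.4,0,0,0,1],[0.7,0.2,-2.4,0,0,0,1]]' ; python3 - <<'E'
from h import *
st()
p,d=imaging.capture("side"); cv2.imwrite("pics/s1.png",cv2.resize(p[100:290,170:420],None,fx=3,fy=3)); np.save("pics/s1.npy",d)
E
```

```text
t: 3.1
ee_pos: [0.4947, -0.0544, 0.0943]
orientation: [-0.084, 0.139, 0.473, 0.866]
ft_force: [-0.4, -0.2, 1.1]
finger_gap: 0.0
t 3.1 tip [-170.9  -17.9   -9.3] x [ 0.51  0.8  -0.32] y [-0.84  0.54 -0.01] q [-0.71  0.6  -0.36 -1.27 -1.38  0.97] F [-0.4 -0.2  1.1] gap 0.0
```

View pics/s1.png

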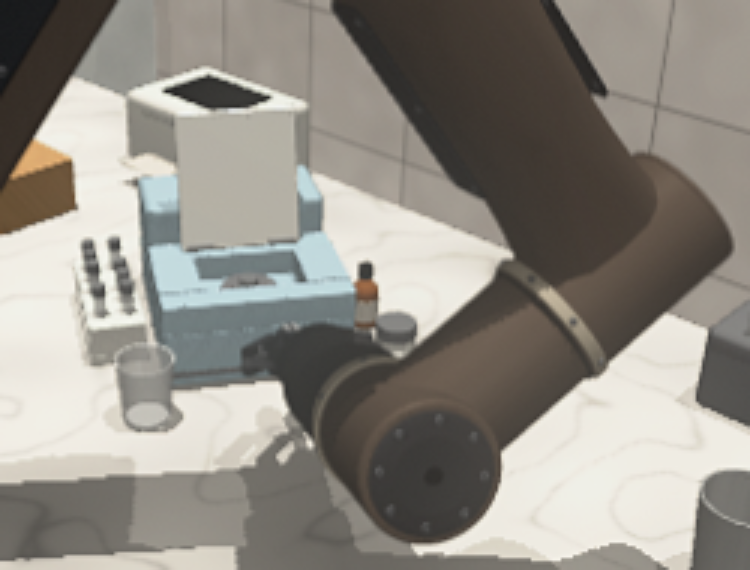

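The low final posture is reachable. The finger sits in front of the analyser, clear of beaker and jar. Now I go up, over and behind the cover.

```bash
python3 -m inch '[[-1.5,0,4.3,0,0,0,1],[-1.5,0,4.3,0,0,0,1],[-1.5,0,4.3,0,0,0,1],[-1.5,0,4.3,0,0,0,1],[-1.5,0,4.3,0,0,0,1]]' ; python3 -m inch '[[0,0,0,0,8.5,0,1],[0,0,0,0,8.5,0,1],[0,0,0,0,8.5,0,1],[0,0,0,0,8.5,0,1],[0,0,0,0,8.5,0,1]]'; python3 - <<'E'
from h import *
st()
go([95,-15,200],75);go([95,-15,115],75)
E
```

```text
t: 3.65
ee_pos: [0.491, -0.0553, 0.3145]
orientation: [-0.066, 0.148, 0.475, 0.865]
ft_force: [1.5, -0.8, 0.2]
finger_gap: -0.0001
t: 4.15
ee_pos: [0.4916, -0.0617, 0.3287]
orientation: [-0.239, 0.452, 0.407, 0.757]
ft_force: [-0.9, -1.0, -2.1]
finger_gap: 0.0001
t 4.15 tip [-183.8  -19.6  219.1] x [ 0.26  0.4  -0.88] y [-0.83  0.56  0.01] q [-0.09 -0.05 -0.2  -0.47 -1.21 -0.39] F [-0.9 -1.  -2.1] gap 0.0
tcp target [0.645 0.174 0.311] shift cm [15.    0.33 23.86] turn deg [ 0.1 13.5 -0.4]
tcp target [0.645 0.174 0.226] shift cm [22.48  0.28 19.8 ] turn deg [ 0.1 13.5 -0.4]
```

```bash
python3 -m inch '[[1.8,0,4,0,4,0,1],[1.7,0,4.2,0,4,0,1],[1.5,0,4.3,0,4,0,1],[1.4,0,4.4,0,2,0,1],[1.4,0,4.4,0,0,0,1]]' ; python3 -m inch '[[1.3,0,4.2,0,0,0,1],[1,0,3,0,0,0,1]]'; python3 - <<'E'
from h import *
st()
go([95,-15,200],75);go([95,-15,115],75)
E
```

```text
t: 4.65
ee_pos: [0.6191, 0.1341, 0.3438]
orientation: [-0.292, 0.539, 0.368, 0.699]
ft_force: [-0.2, -0.8, 0.2]
finger_gap: -0.0
t: 4.85
ee_pos: [0.6619, 0.2021, 0.3402]
orientation: [-0.292, 0.539, 0.368, 0.699]
ft_force: [-0.3, -0.4, 0.6]
finger_gap: -0.0
t 4.85 tip [127.7 -13.4 229.6] x [ 0.15  0.2  -0.97] y [-0.83  0.56 -0.01] q [ 0.52  0.23  0.07 -0.11 -1.18 -1.08] F [-0.3 -0.4  0.6] gap -0.0
tcp target [0.645 0.174 0.311] shift cm [ 2.05 -0.13 -3.91] turn deg [ 0.3 -0.6  0.6]
tcp target [0.645 0.174 0.226] shift cm [10.28 -0.02 -6.03] turn deg [ 0.3 -0.6  0.6]
```

```bash
python3 -m inch '[[2.5,0,-1,0,0,0,1],[2.5,0,-1.3,0,0,0,1],[2.5,0,-1.3,0,0,0,1],[2.4,0,-1.3,0,0,0,1],[0,0,0,0,0,0,1]]' ; python3 - <<'E'
from h import *
st()
go([95,-15,115],75);go([64,-15,115],75)
p,d=imaging.capture("side"); cv2.imwrite("pics/s2.png",cv2.resize(p[100:250,170:330],None,fx=4,fy=4)); np.save("pics/s2.npy",d)
E
```

```text
t: 5.35
ee_pos: [0.6495, 0.1879, 0.2292]
orientation: [-0.292, 0.539, 0.369, 0.699]
ft_force: [0.3, 0.3, 0.5]
finger_gap: -0.0
t 5.35 tip [109.  -11.1 118.5] x [ 0.15  0.2  -0.97] y [-0.83  0.56 -0.01] q [ 0.51  0.26 -0.13 -0.13 -0.95 -1.04] F [0.3 0.3 0.5] gap -0.0
tcp target [0.645 0.174 0.226] shift cm [-0.   -0.39 -1.45] turn deg [ 0.3 -0.5  0.5]
tcp target [0.628 0.148 0.226] shift cm [-0.78 -0.38 -4.45] turn deg [ 0.3 -0.5  0.5]
```

View pics/s2.png

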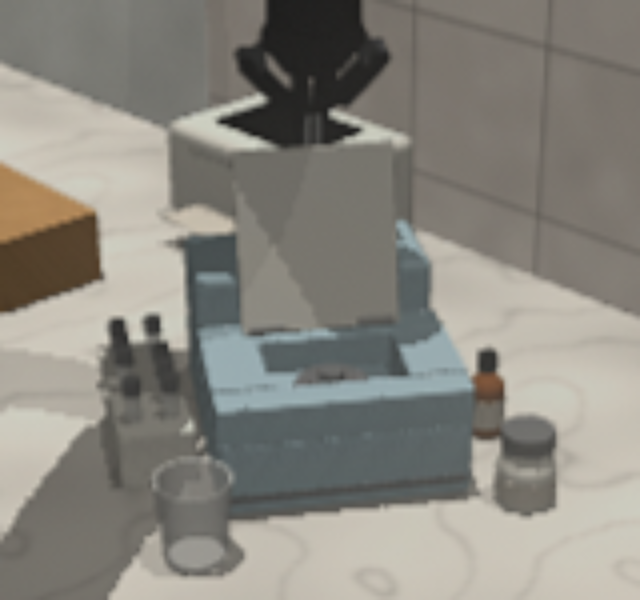

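The finger is behind the top edge of the cover, near its middle (crop 312,140). Pulling forward now.

```bash
python3 -m inch '[[-0.3,0,-1,0,0,0,1],[-0.3,0,-1,0,0,0,1],[-0.3,0,-1,0,0,0,1],[-0.25,0,-0.8,0,0,0,1],[-0.2,0,-0.6,0,0,0,1]]' ; python3 -m inch '[[-0.2,0,-0.7,0,0,0,1],[-0.2,0,-0.7,0,0,0,1],[-0.2,0,-0.7,0,0,0,1]]'; python3 - <<'E'
from h import *
st()
E
```

```text
t: 5.9
ee_pos: [0.626, 0.1485, 0.2417]
orientation: [-0.293, 0.533, 0.369, 0.703]
ft_force: [0.5, -0.5, -0.5]
finger_gap: 0.0
t: 6.2
ee_pos: [0.6144, 0.1298, 0.2448]
orientation: [-0.293, 0.531, 0.369, 0.705]
ft_force: [1.3, 2.5, 1.8]
finger_gap: 0.0
t 6.2 tip [ 41.3 -14.6 134.2] x [ 0.16  0.21 -0.96] y [-0.83  0.56 -0.02] q [ 0.44  0.17 -0.21 -0.14 -0.95 -0.96] F [1.3 2.5 1.8] gap 0.0
```

```bash
python3 -m inch '[[0.3,0,-0.7,0,0,0,1],[0.2,0,-0.7,0,0,0,1],[0,0,-0.7,0,0,0,1]]'; python3 - <<'E'
from h import *
st()
p,d=imaging.capture("top"); np.save("pics/t3.npy",d); cv2.imwrite("pics/t3.png",p)
W=cloud("top",d); A=(W-H)@np.array([XA,YA,ZA]).T*1000
for lo in (-60,25):
  m=(A[...,1]>lo)&(A[...,1]<lo+30)&(A[...,2]>55)&(A[...,2]<160)&(abs(A[...,0])<60)
  print(len(A[m]),np.polyfit(A[m][:,2],A[m][:,0],1), [ (a,np.median(A[m&(abs(A[...,2]-a)<8)][:,0]).round(1)) for a in (70,100,130,145)])
E
```

```text
t: 6.5
ee_pos: [0.6037, 0.1128, 0.2342]
orientation: [-0.293, 0.53, 0.368, 0.705]
ft_force: [0.6, 0.4, 1.6]
finger_gap: 0.0001
t 6.5 tip [ 21.2 -15.2 123.6] x [ 0.17  0.21 -0.96] y [-0.83  0.56 -0.02] q [ 0.42  0.16 -0.24 -0.15 -0.93 -0.93] F [0.6 0.4 1.6] gap 0.0Traceback (most recent call last):
  File "<stdin>", line 7, in <module>
    raise TypeError("expected non-empty vector for x")
TypeError: expected non-empty vector for x
```

```bash
cat >> h.py <<'E'
def cover(save=None):
    p,d=imaging.capture("side"); 
    if save: cv2.imwrite(save,cv2.resize(p[100:290,170:420],None,fx=3,fy=3))
    A=(cloud("side",d)-H)@np.array([XA,YA,ZA]).T*1000
    hsv=cv2.cvtColor(p,cv2.COLOR_BGR2HSV)
    rr=np.hypot(A[...,0],A[...,2])
    m=(abs(A[...,1])<60)&(A[...,2]>8)&(A[...,0]<50)&(rr>30)&(rr<152)&(hsv[...,1]<45)&(hsv[...,2]>100)
    q=A[m]; th=np.arctan2(q[:,2],-q[:,0]) if len(q) else np.array([])
    print('t',round(observe()['t'],2),'cover pts',len(q),'theta pct10/50/90',np.percentile(th,[10,50,90]).round(3) if len(q)>10 else None,'rmax',rr[m].max().round(0) if len(q) else None)
E
python3 - <<'E'
from h import *
cover("pics/s3.png")
E
```

```text
t 6.6 cover pts 1318 theta pct10/50/90 [1.488 1.523 1.569] rmax 152.0
```

```bash
python3 -m inch '[[0.1,0,-0.8,0,0,0,1],[0.1,0,-0.8,0,0,0,1],[0,0,-0.3,0,0,0,1]]'; python3 - <<'E'
from h import *
st(); cover("pics/s4.png")
E
```

```text
t: 6.9
ee_pos: [0.5924, 0.0963, 0.2257]
orientation: [-0.293, 0.531, 0.368, 0.704]
ft_force: [-0.5, 0.0, 3.7]
finger_gap: 0.0001
t 6.9 tip [  1.2 -15.  115.1] x [ 0.16  0.21 -0.96] y [-0.83  0.56 -0.02] q [ 0.4   0.15 -0.28 -0.16 -0.92 -0.91] F [-0.5  0.   3.7] gap 0.0
t 6.95 cover pts 1237 theta pct10/50/90 [1.358 1.388 1.427] rmax 152.0
```

```bash
python3 -m inch '[[-4,0,1.5,0,0,0,1],[-4,0,0.8,0,0,0,1],[-1.2,0,-4.6,0,-5,0,1],[-1.5,0,-4.5,0,-8,0,1],[-2.3,0,-4.2,0,-8,0,1]]'; python3 - <<'E'
from h import *
st(); cover(); go([-165,-15,120],20)
E
```

```text
t: 7.45
ee_pos: [0.5184, -0.0069, 0.3067]
orientation: [-0.231, 0.413, 0.416, 0.776]
ft_force: [0.6, -3.3, -0.9]
finger_gap: -0.0
t 7.45 tip [-122.5  -11.3  197.6] x [ 0.31  0.46 -0.83] y [-0.84  0.55 -0.01] q [-0.02 -0.04 -0.24 -0.55 -1.09 -0.36] F [ 0.6 -3.3 -0.9] gap -0.0
t 7.5 cover pts 1212 theta pct10/50/90 [1.303 1.336 1.374] rmax 152.0
tcp target [ 0.495 -0.048  0.224] shift cm [ 4.7  -0.02 -7.68] turn deg [  0.9 -36.2   0.2]
```

```bash
python3 -m inch '[[1,0,-1.5,0,-8.5,0,1],[1.3,0,-1.6,0,-8.5,0,1],[1.2,0,-1.8,0,-8.5,0,1],[1,0,-1.8,0,-8,0,1],[0.8,0,-1.8,0,-3,0,1]]'; python3 - <<'E'
from h import *
st(); cover(); go([-75,-15,100],20)
E
```

```text
t: 8.0
ee_pos: [0.5092, -0.0314, 0.2189]
orientation: [-0.104, 0.166, 0.46, 0.866]
ft_force: [-0.1, 0.4, -0.9]
finger_gap: -0.0001
t 8.0 tip [-143.9  -17.3  114.7] x [ 0.52  0.76 -0.38] y [-0.83  0.55 -0.03] q [-0.62  0.29 -0.34 -1.23 -1.36  0.62] F [-0.1  0.4 -0.9] gap -0.0
t 8.05 cover pts 894 theta pct10/50/90 [1.239 1.262 1.296] rmax 152.0
tcp target [0.546 0.027 0.204] shift cm [6.78 0.07 1.68] turn deg [ 1.1 -2.5  0.1]
```

```bash
python3 -m inch '[[2.2,0,0.4,0,0,0,1],[2.2,0,0.4,0,0,0,1],[1.8,0,0.4,0,0,0,1],[0.8,0,0.2,0,0,0,1]]'; python3 - <<'E'
from h import *
st(); cover("pics/s5.png")
E
```

```text
t: 8.45
ee_pos: [0.5472, 0.0256, 0.1958]
orientation: [-0.096, 0.173, 0.459, 0.866]
ft_force: [-0.2, -0.1, 0.1]
finger_gap: -0.0002
t 8.45 tip [-75.5 -17.   91.6] x [ 0.52  0.76 -0.39] y [-0.83  0.56 -0.01] q [-0.5   0.32 -0.35 -1.31 -1.25  0.62] F [-0.2 -0.1  0.1] gap -0.0
t 8.5 cover pts 645 theta pct10/50/90 [1.156 1.18  1.218] rmax 152.0
```

View pics/s5.png

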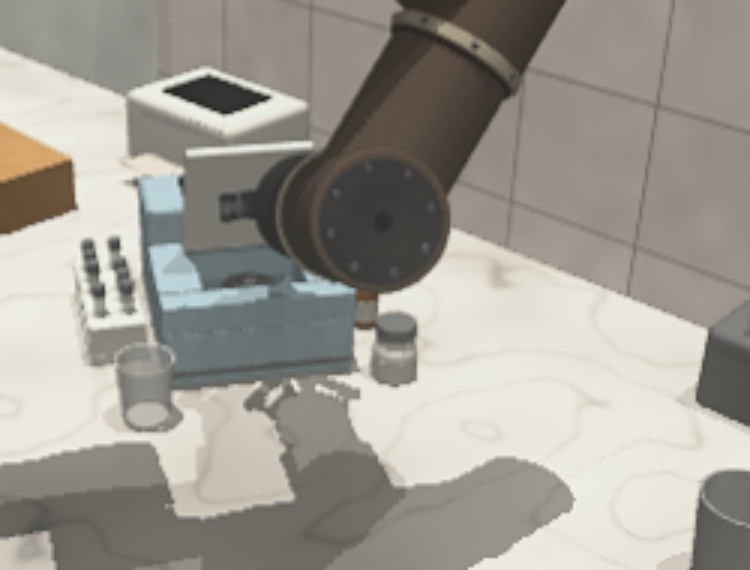

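The finger is under the leaning cover, with the tip at crop (235,207). Holding still for the cover to settle onto it.

```bash
python3 -m inch '[[0,0,0,0,0,0,1],[0,0,0,0,0,0,1],[0,0,0,0,0,0,1],[0,0,0,0,0,0,1],[0,0,0,0,0,0,1]]'; python3 - <<'E'
from h import *
st(); cover()
E
python3 -m inch '[[0,0,0,0,0,0,1],[0,0,0,0,0,0,1],[0,0,0,0,0,0,1],[0,0,0,0,0,0,1]]';python3 - <<'E'
from h import *
st(); cover()
E
```

```text
t: 9.0
ee_pos: [0.5466, 0.0253, 0.1977]
orientation: [-0.098, 0.173, 0.46, 0.865]
ft_force: [-0.2, 0.3, -0.5]
finger_gap: 0.0003
t 9.0 tip [-76.  -16.7  93.4] x [ 0.52  0.76 -0.39] y [-0.83  0.56 -0.01] q [-0.49  0.31 -0.35 -1.31 -1.25  0.62] F [-0.2  0.3 -0.5] gap 0.0
t 9.05 cover pts 446 theta pct10/50/90 [1.02  1.038 1.079] rmax 152.0
t: 9.45
ee_pos: [0.5463, 0.0246, 0.1974]
orientation: [-0.098, 0.173, 0.46, 0.866]
ft_force: [-0.4, -1.0, 0.6]
finger_gap: 0.0004
t 9.45 tip [-76.8 -16.8  93.1] x [ 0.52  0.76 -0.39] y [-0.83  0.56 -0.01] q [-0.5   0.31 -0.35 -1.31 -1.25  0.62] F [-0.4 -1.   0.6] gap 0.0
t 9.5 cover pts 364 theta pct10/50/90 [0.941 0.96  1.006] rmax 152.0
```

```bash
python3 -m inch '[[0,0,0,0,0,0,1],[0,0,0,0,0,0,1],[0,0,0,0,0,0,1]]';python3 - <<'E'
from h import *
st(); cover()
E
```

```text
t: 9.8
ee_pos: [0.5463, 0.0245, 0.1973]
orientation: [-0.098, 0.173, 0.46, 0.865]
ft_force: [-0.3, -0.5, -0.1]
finger_gap: 0.0002
t 9.8 tip [-76.9 -16.9  93. ] x [ 0.52  0.76 -0.39] y [-0.83  0.56 -0.01] q [-0.5   0.31 -0.35 -1.31 -1.25  0.62] F [-0.3 -0.5 -0.1] gap 0.0
t 9.85 cover pts 357 theta pct10/50/90 [0.941 0.96  1.002] rmax 152.0
```

Caught: the cover stands still at 0.96 on the finger. Now I lower it slowly along its arc.

```bash
python3 -m inch '[[-0.1,0,-0.16,0,0,0,1],[-0.1,0,-0.16,0,0,0,1],[-0.1,0,-0.16,0,0,0,1],[-0.1,0,-0.16,0,0,0,1],[-0.1,0,-0.16,0,0,0,1]]';python3 - <<'E'
from h import *
st(); cover()
E
python3 -m inch '[[-0.1,0,-0.16,0,0,0,1],[-0.1,0,-0.16,0,0,0,1],[-0.1,0,-0.16,0,0,0,1],[-0.1,0,-0.16,0,0,0,1],[-0.1,0,-0.16,0,0,0,1]]';python3 - <<'E'
from h import *
st(); cover(); go([-110,-15,62],22.5)
E
```

```text
t: 10.35
ee_pos: [0.5418, 0.0178, 0.1914]
orientation: [-0.098, 0.173, 0.46, 0.865]
ft_force: [-0.1, 0.2, -1.0]
finger_gap: -0.0002
t 10.35 tip [-84.9 -16.8  87.1] x [ 0.52  0.76 -0.39] y [-0.83  0.56 -0.01] q [-0.51  0.33 -0.36 -1.3  -1.26  0.63] F [-0.1  0.2 -1. ] gap -0.0
t 10.4 cover pts 308 theta pct10/50/90 [0.863 0.882 0.93 ] rmax 152.0
t: 10.9
ee_pos: [0.537, 0.0107, 0.1852]
orientation: [-0.098, 0.174, 0.46, 0.865]
ft_force: [0.5, -0.0, -1.2]
finger_gap: -0.0001
t 10.9 tip [-93.5 -16.9  81. ] x [ 0.52  0.76 -0.39] y [-0.83  0.56 -0.01] q [-0.53  0.34 -0.36 -1.3  -1.27  0.65] F [ 0.5 -0.  -1.2] gap -0.0
t 10.95 cover pts 262 theta pct10/50/90 [0.787 0.802 2.36 ] rmax 152.0
tcp target [ 0.526 -0.002  0.166] shift cm [-0.77  0.2  -2.36] turn deg [ 0.5 -0.5  0.2]
```

Tracking exactly: 0.80 rad. Continuing.

```bash
python3 -m inch '[[-0.08,0,-0.24,0,0,0,1],[-0.08,0,-0.24,0,0,0,1],[-0.08,0,-0.24,0,0,0,1],[-0.08,0,-0.24,0,0,0,1],[-0.08,0,-0.24,0,0,0,1]]' >/dev/null
python3 -m inch '[[-0.08,0,-0.24,0,0,0,1],[-0.08,0,-0.24,0,0,0,1],[-0.08,0,-0.24,0,0,0,1],[-0.08,0,-0.24,0,0,0,1],[-0.08,0,-0.24,0,0,0,1]]';python3 - <<'E'
from h import *
st(); cover("pics/s6.png"); go([-122,-15,40],22.5)
E
```

```text
t: 11.95
ee_pos: [0.5269, -0.0046, 0.1644]
orientation: [-0.098, 0.174, 0.46, 0.865]
ft_force: [0.3, -0.1, -1.8]
finger_gap: -0.0003
t 11.95 tip [-111.8  -17.    60.1] x [ 0.52  0.76 -0.39] y [-0.83  0.56 -0.01] q [-0.57  0.38 -0.37 -1.29 -1.28  0.71] F [ 0.3 -0.1 -1.8] gap -0.0
t 12.0 cover pts 446 theta pct10/50/90 [0.586 2.431 2.701] rmax 152.0
tcp target [ 0.52  -0.012  0.144] shift cm [-0.15  0.22 -2.21] turn deg [ 0.5 -0.5  0.1]
```

View pics/s6.png

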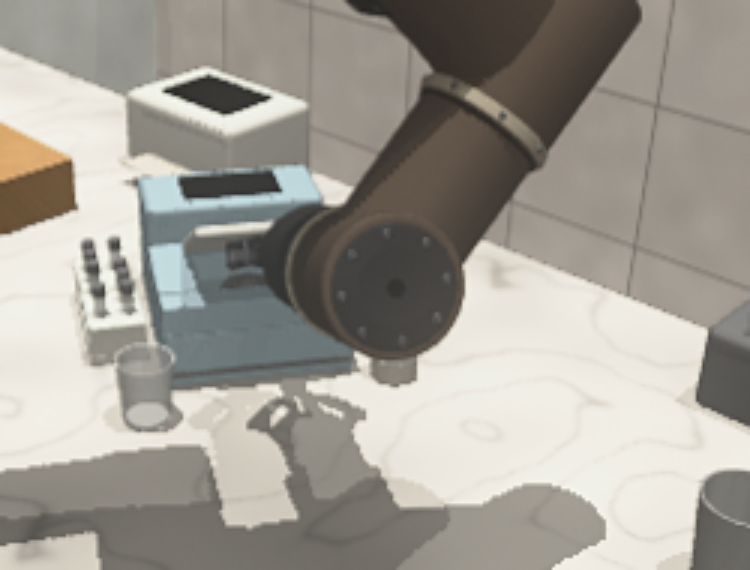

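Cover at about 0.58 on the fingertip (crop 240,250). Beaker and jar untouched.

```bash
sed -i 's/(A\[...,0\]<50)/(A[...,0]<-40)/' h.py; python3 -m inch '[[-0.03,0,-0.24,0,0,0,1],[-0.03,0,-0.24,0,0,0,1],[-0.03,0,-0.24,0,0,0,1],[-0.03,0,-0.24,0,0,0,1],[-0.03,0,-0.24,0,0,0,1]]' >/dev/null
python3 -m inch '[[-0.03,0,-0.24,0,0,0,1],[-0.03,0,-0.24,0,0,0,1],[-0.03,0,-0.24,0,0,0,1],[-0.03,0,-0.24,0,0,0,1]]' >/dev/null;python3 - <<'E'
from h import *
st(); cover(); go([-128,-15,11],22.5)
p,d=imaging.capture("top"); A=(cloud("top",d)-H)@np.array([XA,YA,ZA]).T*1000
m=(A[...,1]>20)&(A[...,1]<60)&(A[...,0]<-10)&(A[...,0]>-145)&(A[...,2]>5); q=A[m]; print(len(q), np.polyfit(q[:,0],q[:,2],1) if len(q)>9 else None)
E
```

```text
t 12.9 tip [-123.8  -17.2   39.3] x [ 0.52  0.76 -0.39] y [-0.83  0.56 -0.01] q [-0.59  0.43 -0.38 -1.28 -1.28  0.77] F [ 0.7  0.  -2. ] gap -0.0
t 12.95 cover pts 145 theta pct10/50/90 [0.412 0.464 0.566] rmax 152.0
tcp target [ 0.516 -0.017  0.115] shift cm [ 0.72  0.24 -2.74] turn deg [ 0.5 -0.5  0.1]
580 [-0.39792354  9.87223954]
```

```bash
cat >> h.py <<'E'
def topc():
    p,d=imaging.capture("top"); A=(cloud("top",d)-H)@np.array([XA,YA,ZA]).T*1000
    for a,b in((20,60),(-60,-25)):
        m=(A[...,1]>a)&(A[...,1]<b)&(A[...,0]<-10)&(A[...,0]>-145)&(A[...,2]>4); q=A[m]
        if len(q)>20: k=np.polyfit(q[:,0],q[:,2],1); print('top',len(q),'theta',np.arctan(-k[0]).round(3),'z at hinge',k[1].round(1))
E
python3 -m inch '[[0.06,0,-0.25,0,0,0,1],[0.06,0,-0.25,0,0,0,1],[0.06,0,-0.25,0,0,0,1],[0.06,0,-0.25,0,0,0,1],[0.06,0,-0.25,0,0,0,1]]' >/dev/null
python3 -m inch '[[0.06,0,-0.25,0,0,0,1],[0.06,0,-0.25,0,0,0,1],[0.06,0,-0.25,0,0,0,1],[0.06,0,-0.25,0,0,0,1],[0.06,0,-0.25,0,0,0,1]]' >/dev/null;python3 - <<'E'
from h import *
st(); topc(); go([-128,-15,-20],22.5)
E
```

```text
t 14.0 tip [-128.8  -17.8   11.8] x [ 0.52  0.76 -0.39] y [-0.83  0.56 -0.01] q [-0.61  0.49 -0.38 -1.29 -1.28  0.84] F [-0.7 -0.8 -1.3] gap 0.0
top 605 theta 0.206 z at hinge 9.2
top 509 theta 0.206 z at hinge 9.1
tcp target [ 0.516 -0.017  0.084] shift cm [ 1.31  0.3  -2.86] turn deg [ 0.5 -0.6  0.2]
```

```bash
python3 -m inch '[[0.07,0,-0.18,0,0,0,1],[0.07,0,-0.18,0,0,0,1],[0.07,0,-0.18,0,0,0,1],[0.07,0,-0.18,0,0,0,1],[0.07,0,-0.18,0,0,0,1]]' >/dev/null
python3 -m inch '[[0.07,0,-0.18,0,0,0,1],[0.07,0,-0.18,0,0,0,1],[0.07,0,-0.15,0,0,0,1],[0.06,0,-0.15,0,0,0,1],[0.06,0,-0.15,0,0,0,1]]' >/dev/null;python3 - <<'E'
from h import *
st(); topc(); go([-128,-15,-20],22.5)
E
```

```text
t 15.05 tip [-129.6  -18.    -8.8] x [ 0.52  0.76 -0.39] y [-0.83  0.56 -0.01] q [-0.61  0.53 -0.38 -1.3  -1.27  0.89] F [-1.2 -2.1 -0.9] gap 0.0
top 600 theta 0.07 z at hinge 9.5
top 507 theta 0.073 z at hinge 9.0
tcp target [ 0.516 -0.017  0.084] shift cm [ 0.58  0.31 -0.95] turn deg [ 0.5 -0.6  0.2]
```

```bash
python3 -m inch '[[0.04,0,-0.1,0,0,0,1],[0.04,0,-0.1,0,0,0,1],[0.04,0,-0.1,0,0,0,1],[0.04,0,-0.1,0,0,0,1],[0.04,0,-0.1,0,0,0,1]]' >/dev/null
python3 -m inch '[[0.04,0,-0.09,0,0,0,1],[0.04,0,-0.09,0,0,0,1],[0.04,0,-0.09,0,0,0,1]]' >/dev/null;python3 - <<'E'
from h import *
st(); topc()
E
python3 -m inch '[[0.04,0,-0.08,0,0,0,1],[0.04,0,-0.08,0,0,0,1],[0.04,0,-0.08,0,0,0,1],[0.04,0,-0.08,0,0,0,1],[0.04,0,-0.08,0,0,0,1]]' >/dev/null;python3 - <<'E'
from h import *
st(); topc()
E
```

```text
t 15.9 tip [-130.   -18.   -18.1] x [ 0.52  0.76 -0.39] y [-0.83  0.56 -0.01] q [-0.62  0.55 -0.39 -1.31 -1.26  0.91] F [-0.5 -1.9 -0.7] gap 0.0
top 603 theta 0.008 z at hinge 9.4
top 505 theta 0.01 z at hinge 9.2
t 16.45 tip [-128.7  -18.3  -22.1] x [ 0.52  0.76 -0.39] y [-0.83  0.56 -0.01] q [-0.62  0.56 -0.39 -1.31 -1.26  0.92] F [-0.2 -0.5  0.6] gap 0.0
top 598 theta 0.002 z at hinge 9.5
top 499 theta 0.002 z at hinge 9.2
```

```bash
python3 -m inch '[[0.05,0,-0.1,0,0,0,1],[0.08,0,-0.2,0,0,0,1],[0.1,0,-0.25,0,0,0,1],[0.1,0,-0.3,0,0,0,1],[0.1,0,-0.3,0,0,0,1]]' >/dev/null; python3 - <<'E'
from h import *
st(); topc()
E
python3 -m inch '[[-1,0,-0.4,0,0,0,1],[-2,0,-0.8,0,0,0,1],[-2.5,0,-0.9,0,0,0,1],[-2.5,0,-0.5,0,0,0,1],[-2.5,0,0,0,0,0,1]]' >/dev/null; python3 - <<'E'
from h import *
st(); topc()
E
```

```text
t 17.0 tip [-129.   -18.5  -35. ] x [ 0.52  0.76 -0.39] y [-0.83  0.56 -0.01] q [-0.62  0.59 -0.38 -1.32 -1.25  0.95] F [ 0.  -0.7 -0.3] gap 0.0
top 592 theta 0.002 z at hinge 9.4
top 501 theta 0.001 z at hinge 9.1
t 17.55 tip [-239.5  -16.4  -19.6] x [ 0.51  0.76 -0.39] y [-0.83  0.56 -0.01] q [-0.8   0.58 -0.35 -1.16 -1.37  0.94] F [ 0.6  0.  -1.2] gap -0.0
top 590 theta 0.002 z at hinge 9.6
top 500 theta 0.0 z at hinge 9.4
```

Clear of the cover. Lifting and backing farther away, then a final look.

```bash
python3 -m inch '[[-3,0,2,0,0,0,1],[-3,0,3,0,0,0,1],[-2,0,3.5,0,0,0,1],[-2,0,3.5,0,0,0,1],[0,0,0,0,0,0,1]]' >/dev/null;python3 -m inch '[[0,0,0,0,0,0,1],[0,0,0,0,0,0,1],[0,0,0,0,0,0,1]]' >/dev/null; python3 - <<'E'
from h import *
st(); topc()
p,_=imaging.capture("top"); s,_=imaging.capture("side")
cv2.imwrite("pics/fin.png",np.hstack([cv2.resize(p[110:270,100:300],(500,400)),cv2.resize(s[110:250,170:330],(300,262)) if 0 else cv2.copyMakeBorder(cv2.resize(s[110:250,170:330],(300,262)),0,138,0,0,0)]))
E
```

```text
t 18.4 tip [-295.2  -15.4  135.4] x [ 0.52  0.76 -0.39] y [-0.83  0.56 -0.  ] q [-0.88  0.31 -0.26 -1.08 -1.58  0.63] F [ 0.8 -0.3 -0.6] gap 0.0
top 588 theta 0.001 z at hinge 9.2
top 497 theta 0.003 z at hinge 9.1
```

View pics/fin.png

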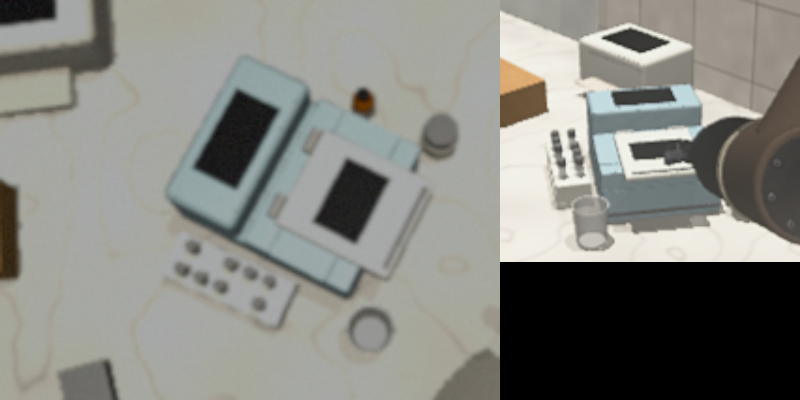

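The cover lies flat on the deck (top view, around 350,200). Rack, beaker, dropper and jar stand where they were, and the hand is well clear.

```bash
python3 -c "
from bench import ctrl; print(ctrl.hand_in())"
```

```text
the job is handed in; nothing more can be done
None
```

The cover is fully shut and I have handed the job in. It took about 18.4 s of the 56 s allowed.

- **Tipping:** With the jaws shut, I hooked the finger behind the cover's top edge and drew it from 1.80 to about 1.39 rad, past its balance point.
- **Catching:** I then brought the finger round underneath. The cover settled on it and stood still at 0.96 rad.
- **Lowering:** I let it down over about 6.5 s, slowing to roughly 0.07 rad/s at the end. The finger then dropped away below the overhang and backed off.

**Last checks:**
- The cover angle read 0.001 to 0.003 rad on both sides of the cover, with the underside on the deck to within about 1 mm. It did not change when the finger left.
- The force readings I took during the job never passed about 4 N.
- In the last pictures the rack, beaker, jar and dropper look unmoved, and the hand is about 0.15 m in front of the cover, touching nothing.

**Disagreement:** The side camera's cover angle became unreliable below about 0.6 rad, because the gripper and housing got into its mask. I used the top camera for the rest of the lowering, and it matched the angle expected from the finger's position.

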